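Refit the selector lever of the leak-test set

ROBOT

A 6-joint arm with a two-finger parallel gripper is mounted at the origin on the work surface. World frame = base frame: x ahead of the robot, y to its left, z up, the work surface at z = 0. Lengths are in mm, angles in rad, forces in N, time in s.
With the tool pointing down it reaches from about 275 to 750 mm from the base axis. Payload 10.2 kg.
Tool frame: the origin (TCP) lies between the finger pads; the fingertips stand 17 mm ahead of it and the grasp point (between the pads) lies 2 mm behind it; z points along the fingers, y is the line along which they close (so a half turn about z gives the same grasp; the last joint's range is limited). The gripper opens to 85 mm and grips with 20 to 120 N. Pads are 22 mm wide; open, the fingers measure 114 mm over their backs; the gripper's body (76 mm by 85 mm) begins 54 mm behind the grasp point. The pads swing forward as they close: fully open they stand 13 mm farther back than shut.
Start: joints at [0.933, 0.313, 1.498, -0, 1.331, -0.223], TCP at [211.592, 480.479, 222.294] pointing down, gripper open.
Joint ranges: [-2.94, 2.94], [-0.97, 2.17], [0.19, 2.56], [-1.23, 4.37], [0.02, 3.11], [-2.88, 2.88]. Speed limits (rad/s): [2.39, 2.39, 3.01, 3.14, 3.14, 3.14].

INTERFACE

Orientations are given as a unit quaternion [w, x, y, z].
In Python, from rig import * gives the robot as it stands.
- The arm moves only by the tool step_arm, never from a script. Its argument "commands" is text: rows parted by semicolons, each of 7 numbers parted by spaces: the opening, from 0 (shut) to 1 (fully open), then the shift along the tool's x, y, z in cm, then the turn, a rotation vector about the tool's x, y, z in rad. In form: hand x y z rx ry rz; .... A call has 1 to 20 rows; each row is the pose to reach, as a shift and turn from the pose commanded when the call began, along the tool's axes at that moment; what a row does not reach only later rows make up. A row lasts 1/12 s, in which the tool goes at most 41.7 mm and 7.16 degrees, less where a joint would pass 70% of its speed; a pose out of reach is approached as far as the arm can. A call with a gripper value outside its range is refused whole. The fingers move at their own pace and stop on an object; "newtons" is the grip in N (left out, the last holds). Time passes only in rows, so rows that repeat a pose let the fingers close. It gives the time, the measured TCP pose, the force, the opening and the grip force at its end, in the units of the state.
- sense(): the state, without advancing time (a new reading comes with each control period).
- capture(name): name is "scene" or "side" or "wrist"; returns the picture (420x560x3 uint8, red, green, blue); there is no depth.
- camera_model(name): a dict with "mtx" (3x3 intrinsics, pixels), "eye" and "rotation" of the camera in the world. Camera axes: x right, y down, z forward; pixel columns grow to the right and rows downward; lengths in mm; the calibration is good to about 2 mm. The wrist camera is an equidistant fisheye: a pixel r from the principal point sees the ray r / f radians off the axis. A picture is of the moment at which its call begins: read the wrist's pose just before it. camera_model takes no time and is no camera call; for the wrist camera it gives the pose at the moment of the call.
- finish_job(): hands the job in; it is judged then, once.
Trained networks look in the newest picture that a camera, given by its name, has taken for a name from the list of things; names that differ only in an ending like _2 or _b are one class to them, and where a whole thing is asked for, a point or a joint stands for the part that bears it (a point fixed in the world has none). Each returns a list of dicts, best first, with "score" (0 to 1); they miss things now and then, are a little off and sometimes report something else, mostly with a low value. They report only what shows in the picture. A call takes as long as a camera call. They do not tell look-alikes from the thing itself.
- search_frame(camera, label): "rect" ([centre column, centre row, width, height] in pixels, round what is visible of it).
- trace(camera, label): "mask" (420x560 bool, what is visible of it) and "rect" ([centre column, centre row, width, height] in pixels, round what is visible of it).
- spot_point(camera, label): "xy" ([column, row] in pixels: a listed point, or the origin of a listed thing).
The state is a dict: "time_s": time; "joints": joint angles; "dq": joint speeds; "tau": joint torques, N m; "eef_pos": TCP position; "ee_rot": TCP orientation; "force": force on the tool from outside, world axes, zero at the start; "wrist_torque": the same for the moment, N m; "grip_width": opening from 0.0 (shut) to 1.0 (fully open); "grip_force": force on a finger pad.
Only numpy, scipy, OpenCV 4.12 (cv2) and the standard library are available. Lean on these libraries where they do the work, as an engineer would, in place of code of your own. Each camera call takes 0.05 s, during which the arm holds its last target. There are 200 camera calls.

TASK

The lever handle of the leak-test set's selector valve has come off and lies on the bench. Put it back on the flatted valve stem, turning it until its D-shaped bore matches and not forcing it, and push it fully home; then swing the lever round until it points at the outlet with the tall hose coupling, resting in its click there, and let go. Leave the other things on the bench where they are.

Things in the scene. Friction and masses are not known exactly. Their poses are not given: they have to be found in the camera images.
- testset: Leak-test set, fixed: a grey steel box 255 x 290 mm with a light top panel 55 mm above the bench, reaching from x = -112 to +142 mm and y = -145 to +145 mm of its frame. Origin at bench level straight below the axis of its selector valve, z up. On the panel: the valve, seven outlets, a gauge 18 mm high at (-66, 96) mm and a bleed screw 14 mm high at (-85, 0) mm.
- panel (a point): Point on the top panel on the valve axis, axes as the test set's. The seven outlets stand on a circle of 86 mm radius round it at -90, -60, -30, 0, 30, 60 and 90 degrees (from x towards y). Six are closed by hexagonal plugs 13 mm high; one carries the coupling.
- seat (a point): Centre of the valve's seat collar (28 mm across), 95 mm above the bench on the vertical valve axis: the underside of the hub rests here when the handle is fully home. Just below are a brass gland 34 mm across flats (from 6 mm below) and a bonnet 46 mm across (from 13 mm below).
- shoulder (a point): Top of the stem's D section, 22 mm above the seat: 18 mm in diameter with one flat 5 mm from the axis, its top edge chamfered 0.8 mm. A hub whose bore is turned wrongly stands on it. The flat faces the selected outlet. The stem was left at -90, -60, -30 or 0 degrees (as the outlets): which one is not measured, but the flat can be seen from above.
- stud_tip (a point): Rounded tip of the 8 mm threaded stud that rises 22 mm above the D section, 44 mm above the seat. Stud and D section are one stem that turns with the lever. It clicks into seven detents 30 degrees apart, one for each outlet, with end stops 10 degrees beyond the first and last. About 0.12 N m takes it out of a click; light rubbing on its top does not turn it.
- handle: Loose aluminium lever handle, about 110 to 220 g, balanced near its hub, lying on the bench with its bore upright. Origin at the centre of the hub's underside on the bore axis, z up the bore, x along the lever. The hub is 34 mm high and 40 mm long, with two flat sides 30 mm apart (y = +15 and -15 mm) to grip. The lever is 12 mm wide, 9 to 19 mm above the underside.
- bore_top (a point): Upper mouth of the handle's bore, 34 mm above the hub's underside. The bore goes right through: D-shaped, 19.6 mm in diameter, its flat on the lever's side (+x), 5.8 mm from the axis. On the stem it has about 0.8 mm of clearance all round and about 6 degrees of play either way.
- lever_tip (a point): End of the lever, 72 mm from the bore axis along the handle's x, 14 mm above the hub's underside.
- coupling: Brass hose coupling fixed on one of the three outlets at 30, 60 or 90 degrees, 33 mm high and 26 mm across; origin at the centre of its foot on the panel. With the lever home and in this outlet's click, the lever's end is 14 mm short of the coupling's axis, seen from above.
- nut: Bystander: loose steel domed nut, 19 mm across flats, 17 mm high, lying on the panel near the corner at about (-75, -100) mm of the test set; origin at the centre of its underside.
- wrench: Bystander: loose steel wrench 190 mm long, lying on the bench.
- screwdriver: Bystander: loose screwdriver 190 mm long, lying on the bench.
- round_knob: Bystander: loose round black knob 44 mm across, 27 mm high, standing on the bench; origin under its centre.
- mask: Bystander: loose oxygen mask shell, about 90 mm across and 76 mm high, open side down; origin under its centre.
- spray: Bystander: loose spray bottle 76 mm across and 216 mm high, standing; origin under its centre.
Mind the look-alikes: they are no part of the job. Of the things like the handle, leave any that is blue; of the rest the larger one is meant.

How it is judged:
By the outcome, as a careful person would: the job done as asked, in the order asked, and still so for the second after the job is handed in, with the robot touching nothing.
It also fails if it takes over 58 s, if anything falls off the work surface, if the arm or the gripper's body presses on something with over 40 N, if the wrist force passes 120 N, or if a joint passes its speed limit or range.

## Working session

There is one attempt and no reset: what is moved stays moved. The work goes in short steps, Python scripts to look and compute and a tool call to move; the robot and the scene stay as the last step left them, time stands still between calls to the robot, and variables do not carry over. Pictures are saved under pics/ and viewed, at most 10 in all, crops included, and the job is handed in when it is done.

Besides the shell and the picture viewer there is one more tool, called after "Emit:" as a command line: name --argument value ..., lists and objects as JSON in quotes. step_arm: Moves the arm, as the interface text tells. Its arguments: {"type":"object","properties":{"commands":{"type":"string"},"newtons":{"type":"number"}},"required":["commands"]}

```bash
mkdir -p pics; cat > h.py <<'E'
from rig import *
import numpy as np, cv2
from scipy.spatial.transform import Rotation as R
def ray(cam,px,m=None):
    m=m or camera_model(cam); K=np.array(m["mtx"]); Rm=np.array(m["rotation"])
    d=np.array([(px[0]-K[0,2])/K[0,0],(px[1]-K[1,2])/K[1,1],1.])
    if cam=="wrist":
        t=np.hypot(d[0],d[1]); s=np.sin(t)/t if t>1e-9 else 1
        d=np.array([d[0]*s,d[1]*s,np.cos(t)])
    return np.array(m["eye"]),Rm@(d/np.linalg.norm(d))
def onz(cam,px,z,m=None):
    e,d=ray(cam,px,m); return e+d*(z-e[2])/d[2]
def tri(rays):
    A=0;b=0
    for e,d in rays:
        P=np.eye(3)-np.outer(d,d); A=A+P; b=b+P@e
    p=np.linalg.solve(A,b); return p,[round(float(np.linalg.norm((np.eye(3)-np.outer(d,d))@(p-e))),1) for e,d in rays]
def proj(cam,p,m=None):
    m=m or camera_model(cam); K=np.array(m["mtx"]); c=np.array(m["rotation"]).T@(np.array(p)-np.array(m["eye"]))
    if cam=="wrist":
        r=np.hypot(c[0],c[1]); t=np.arctan2(r,c[2]); u=c[:2]/max(r,1e-9)*t
    else: u=c[:2]/c[2]
    return np.array([K[0,0]*u[0]+K[0,2],K[1,1]*u[1]+K[1,2]])
def save(n,im): cv2.imwrite("pics/"+n,im[:,:,::-1])
E
python3 - <<'E'
from h import *
np.set_printoptions(precision=1,suppress=True)
for c in("scene","side","wrist"):
    im=capture(c); save(c+"0.png",im); m=camera_model(c); print(c,np.array(m["eye"]),np.array(m["mtx"])[0],np.array(m["rotation"]).tolist())
    for l in("handle","bore_top","lever_tip","seat","stud_tip","coupling","testset","shoulder"):
        print(l,[(round(r["score"],2),[round(float(v)) for v in r["xy"]]) for r in spot_point(c,l)[:4]])
s=sense();print(s)
E
```

```text
scene [ 782.   522.5 1179.2] [451.7   0.  281.7] [-0.05301947640793371, 0.2227397644514097, 0.9423860572137773, -0.24389434520429162]
handle [(0.77, [265, 178]), (0.57, [280, 122]), (0.46, [265, 137])]
bore_top [(0.63, [258, 129]), (0.61, [263, 171]), (0.58, [280, 121])]
lever_tip [(0.78, [245, 146]), (0.53, [276, 162]), (0.45, [295, 117])]
seat [(0.76, [286, 246]), (0.39, [288, 261]), (0.28, [193, 117])]
stud_tip [(0.79, [286, 235])]
coupling [(0.47, [268, 275])]
testset [(0.95, [288, 258])]
shoulder [(0.8, [287, 237])]
side [  -89.9 -1038.7   832.5] [489.9   0.  285.5] [-0.471228608490432, 0.8403527004773476, -0.2380629223640172, 0.12278836400939838]
handle [(0.82, [313, 275]), (0.64, [304, 331]), (0.55, [327, 308])]
bore_top [(0.89, [325, 303]), (0.56, [308, 322]), (0.56, [318, 263])]
lever_tip [(0.89, [345, 291]), (0.73, [283, 332]), (0.6, [286, 187]), (0.59, [302, 283])]
seat [(0.72, [285, 194]), (0.71, [282, 222]), (0.26, [264, 273])]
stud_tip [(0.77, [279, 180]), (0.22, [266, 276])]
coupling [(0.66, [293, 190])]
testset [(0.89, [282, 218]), (0.6, [375, 264])]
shoulder [(0.57, [287, 187])]
wrist [144.8 510.2 374.9] [325.2   0.  279.3] [0.12106291033425771, 0.8285725441755204, 0.540896060362943, 0.07901115531209874]
handle []
bore_top []
lever_tip []
seat []
stud_tip []
coupling []
testset []
shoulder []
{'time_s': 1.35, 'joints': array([ 0.9,  0.3,  1.5, -0. ,  1.3, -0.2]), 'dq': array([ 0.,  0., -0., -0.,  0.,  0.]), 'tau': array([ -0. , -41.2, -26. ,  -0. ,   0. ,   0. ]), 'eef_pos': array([211.6, 480.5, 222.3]), 'ee_rot': array([-0. ,  0.2,  1. , -0. ]), 'force': array([-0.2,  0.3,  0.2]), 'wrist_torque': array([-0.,  0.,  0.]), 'grip_force': 0.0, 'grip_width': 1.0028812251271162}
```

```bash
sed -i 's/Rm=np.array(m\["rotation"\])/Rm=rm(m)/; s/np.array(m\["rotation"\]).T/rm(m).T/' h.py
cat >> h.py <<'E'
def rm(m):
    q=m["rotation"]; return R.from_quat([q[1],q[2],q[3],q[0]]).as_matrix()
E
python3 - <<'E'
from h import *
np.set_printoptions(precision=1,suppress=True)
a=cv2.imread("pics/scene0.png")[90:330,180:380]; b=cv2.imread("pics/side0.png")[150:350,200:400]
cv2.imwrite("pics/c0.png",np.hstack([cv2.resize(a,(400,600)if 0 else (400,480),interpolation=2),cv2.resize(b,(400,400),interpolation=2)[:400] if 0 else cv2.copyMakeBorder(cv2.resize(b,(400,400),interpolation=2),0,80,0,0,0)]))
print('stud',tri([ray("scene",(286,235)),ray("side",(279,180))]))
print('seat',tri([ray("scene",(286,246)),ray("side",(285,194))]))
print('coup',tri([ray("scene",(268,275)),ray("side",(293,190))]))
for A in [(265,178),(280,122),(265,137)]:
  for B in [(313,275),(304,331),(327,308)]: print('h',A,B,*tri([ray("scene",A),ray("side",B)]))
print(onz("scene",(288,258),0),onz("side",(282,218),0))
E
```

```text
stud (array([556.9,  86.5, 147.4]), [5.4, 5.4])
seat (array([567.6,  88.3,  94.8]), [3.3, 3.3])
coup (array([634. , 134.1,  68. ]), [4.8, 4.8])
h (265, 178) (313, 275) [ 497.1 -183.5   -4.6] [2.7, 2.7]
h (265, 178) (304, 331) [ 450.2 -248.1 -129.9] [22.5, 22.5]
h (265, 178) (327, 308) [ 490.8 -236.8  -80.3] [11.4, 11.4]
h (280, 122) (313, 275) [ 407.9 -288.3  104.1] [11.9, 11.9]
h (280, 122) (304, 331) [ 359.7 -353.1    5.7] [3.8, 3.8]
h (280, 122) (327, 308) [ 397.4 -340.3   45.4] [24.9, 24.9]
h (265, 137) (313, 275) [ 447.3 -266.9   74.8] [8.6, 8.6]
h (265, 137) (304, 331) [ 400.4 -332.8  -29.9] [27.0, 27.0]
h (265, 137) (327, 308) [ 438.7 -319.9   11. ] [3.7, 3.7]
[557.3  87.5   0. ] [567.5 103.7   0. ]
```

View pics/c0.png

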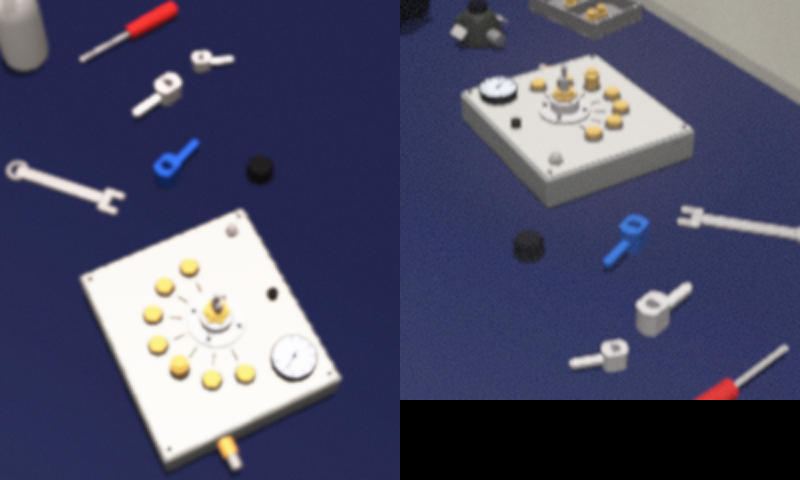

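The three look-alikes in the scene picture are the larger white lever at about (262,135), the smaller white one at (281,121) and the blue one at (265,172). By the description I choose the white at (262,135), which is (325,303) in the side view. The coupling, darker and taller, is the outlet at scene (269,273); the gauge at (327,268) marks the +y side.

```bash
python3 - <<'E'
from h import *
np.set_printoptions(precision=1,suppress=True)
print('bore',tri([ray("scene",(261,129.5)),ray("side",(325,303))]),'tip',tri([ray("scene",(247,146)),ray("side",(345,292))]))
P=[onz("scene",(180+x/2,90+y/2),68 if i!=4 else 88)[:2] for i,(x,y) in enumerate([(189,267),(164,286),(152,314),(158,345),(179,366),(212,379),(245,373)])]
P=np.array(P);th=np.radians([-90,-60,-30,0,30,60,90])
from scipy.optimize import least_squares
f=lambda p:(P-(p[:2]+86*np.c_[np.cos(th+p[2]),np.sin(th+p[2])])).ravel()
r=least_squares(f,[562,87,0]);print(r.x,np.degrees(r.x[2]),r.fun)
s=sense();print(R.from_quat(np.roll(s["ee_rot"],-1)).as_matrix(), s["eef_pos"])
m=camera_model("wrist");print(rm(m))
E
```

```text
bore (array([ 437. , -329. ,   36.3]), [5.6, 5.6]) tip (array([ 505.9, -305.5,   20.3]), [1.5, 1.5])
[558.6  90.5  -0. ] -0.6373162238400275 [-0.4  0.1 -0.3 -0.2 -0.  -0.9 -0.3  0.1  1.4  2.9 -0.6 -0.9  0.4 -1. ]
[[-0.9  0.4 -0. ]
 [ 0.4  0.9 -0. ]
 [ 0.  -0.  -1. ]] [211.6 480.5 222.3]
[[ 0.4  0.9  0.3]
 [ 0.9 -0.4 -0.1]
 [-0.   0.3 -1. ]]
```

```bash
cat >> h.py <<'E'
def goto(p,yaw):
    "tool-frame cm shift and rotvec from the measured pose to pos p, tool x at yaw deg, pointing down"
    s=sense(); T=R.from_quat(np.roll(s["ee_rot"],-1)).as_matrix(); a=np.radians(yaw)
    G=np.array([[np.cos(a),np.sin(a),0],[np.sin(a),-np.cos(a),0],[0,0,-1]])
    print("go",np.round(T.T@(np.array(p)-s["eef_pos"])/10,2),np.round(R.from_matrix(T.T@G).as_rotvec(),3),"t",round(s["time_s"],2))
E
python3 - <<'E'
from h import *
print(onz("scene",(192,107),100))
goto([620,110,250],199)
E
```

```text
[ 614.94722996 -462.2733738   100.        ]
go [-52.31 -17.45  -2.77] [-0.    -0.    -0.746] t 1.35
```

Emit:
step_arm --commands "1 -52.3 -17.5 -2.8 0 0 -0.746;1 -52.3 -17.5 -2.8 0 0 -0.746;1 -52.3 -17.5 -2.8 0 0 -0.746;1 -52.3 -17.5 -2.8 0 0 -0.746;1 -52.3 -17.5 -2.8 0 0 -0.746;1 -52.3 -17.5 -2.8 0 0 -0.746;1 -52.3 -17.5 -2.8 0 0 -0.746;1 -52.3 -17.5 -2.8 0 0 -0.746;1 -52.3 -17.5 -2.8 0 0 -0.746;1 -52.3 -17.5 -2.8 0 0 -0.746;1 -52.3 -17.5 -2.8 0 0 -0.746;1 -52.3 -17.5 -2.8 0 0 -0.746;1 -52.3 -17.5 -2.8 0 0 -0.746;1 -52.3 -17.5 -2.8 0 0 -0.746;1 -52.3 -17.5 -2.8 0 0 -0.746;1 -52.3 -17.5 -2.8 0 0 -0.746;1 -52.3 -17.5 -2.8 0 0 -0.746;1 -52.3 -17.5 -2.8 0 0 -0.746"

```text
time_s: 2.85
eef_pos: [619.1, 110.5, 250.5]
ee_rot: [0.0, -0.165, 0.986, 0.0]
force: [-0.7, -0.4, 0.1]
grip_width: 0.999
grip_force: 0.0
```

```bash
python3 - <<'E'
from h import *
np.set_printoptions(precision=1,suppress=True)
s=sense();print(s["eef_pos"],s["joints"])
m=camera_model("wrist"); im=capture("wrist"); save("w1.png",im)
z={"seat":95,"stud_tip":139,"shoulder":117,"coupling":55,"testset":0,"panel":55}
for l in z:
    print(l,[(round(r["score"],2),np.array(r["xy"]),onz("wrist",r["xy"],z[l],m)[:2]) for r in spot_point("wrist",l)[:2]])
c=proj("wrist",[560,90,117],m);print(c)
x,y=[int(v) for v in c]; x0,y0=max(x-60,0),max(y-45,0)
cr=cv2.resize(im[y0:y0+90,x0:x0+120],(600,450),interpolation=2)
print(x0,y0); save("c1.png",np.hstack([cr,cv2.copyMakeBorder(cv2.resize(im[::,::],(200,150)),0,300,0,0,0)]))
goto([460,-320,200],199)
E
```

```text
[619.1 110.5 250.5] [-0.   0.5  1.1  0.   1.5 -1.9]
seat [(0.82, array([277. , 122.3]), array([558.6,  87.7])), (0.43, array([201. ,  21.6]), array([486.4, -13.8]))]
stud_tip [(0.75, array([276.7, 124.8]), array([559.4,  88.1])), (0.5, array([502.4, 245.3]), array([586.3, 350.1]))]
shoulder [(0.57, array([275.2, 124.2]), array([560.1,  86.8]))]
coupling [(0.75, array([289., 196.]), array([631.8, 126.7])), (0.22, array([ 49.3, 127.8]), array([ 643.4, -189.9]))]
testset [(0.71, array([278.1, 121.9]), array([560.3,  89.1]))]
panel [(0.66, array([278.2, 124. ]), array([561. ,  89.6])), (0.62, array([281. , 120.4]), array([556.4,  91.2]))]
[278.7 125.3]
218 80
go [ 29.1 -35.5   5. ] [-0.  0.  0.] t 3.2
```

View pics/c1.png

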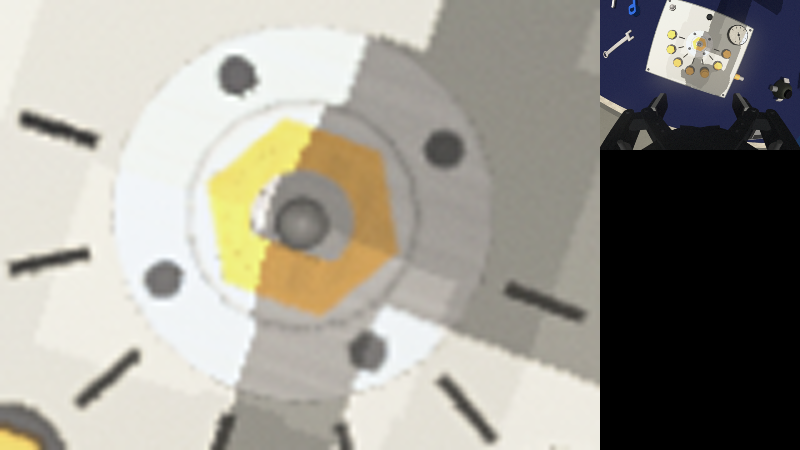

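The stem's D seems to have its flat towards the lower mark, at about (255–335, 255) in the crop, which would be the 0 degree outlet. I'll go to the handle, checking this with a closer crop on the way.

```bash
python3 - <<'E'
from h import *
im=cv2.imread("pics/w1.png")[108:140,260:298]
g=cv2.createCLAHE(4,(2,2)).apply(cv2.cvtColor(im,cv2.COLOR_BGR2GRAY))
cv2.imwrite("pics/c2.png",np.hstack([cv2.resize(im,(400,337),interpolation=3),cv2.cvtColor(cv2.resize(g,(400,337),interpolation=3),8)]))
E
```

Emit:
step_arm --commands "1 29 -35.5 5 0 0 0;1 29 -35.5 5 0 0 0;1 29 -35.5 5 0 0 0;1 29 -35.5 5 0 0 0;1 29 -35.5 5 0 0 0;1 29 -35.5 5 0 0 0;1 29 -35.5 5 0 0 0;1 29 -35.5 5 0 0 0;1 29 -35.5 5 0 0 0;1 29 -35.5 5 0 0 0;1 29 -35.5 5 0 0 0;1 29 -35.5 5 0 0 0;1 29 -35.5 5 0 0 0;1 29 -35.5 5 0 0 0;1 29 -35.5 5 0 0 0"

```text
time_s: 4.45
eef_pos: [461.5, -319.3, 200.6]
ee_rot: [0.0, -0.166, 0.986, -0.0]
force: [0.1, -0.8, -0.0]
grip_width: 1.002
grip_force: 0.0
```

View pics/c2.png

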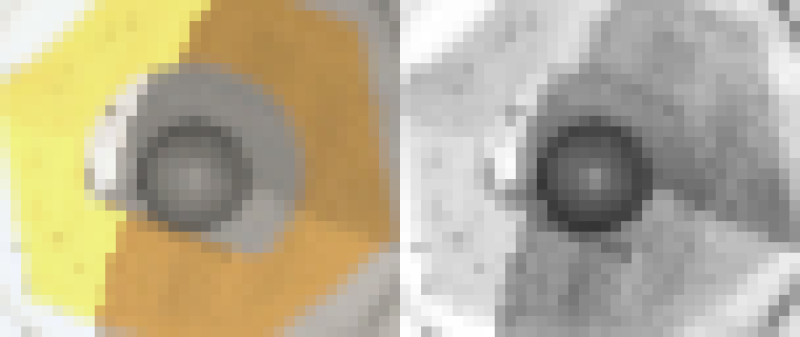

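```bash
python3 - <<'E'
from h import *
np.set_printoptions(precision=1,suppress=True)
s=sense();print(s["eef_pos"],s["joints"])
m=camera_model("wrist"); im=capture("wrist"); save("w2.png",im)
z={"handle":0,"bore_top":34,"lever_tip":14}
for l in z:
    print(l,[(round(r["score"],2),np.array(r["xy"]),onz("wrist",r["xy"],z[l],m)[:2]) for r in spot_point("wrist",l)[:3]])
for r in trace("wrist","handle")[:3]: print(r["score"],np.array(r["rect"]),r["mask"].sum())
x,y=[int(v) for v in proj("wrist",[450,-325,34],m)]; x0,y0=max(x-80,0),max(y-60,0)
print(x0,y0); save("c3.png",cv2.resize(im[y0:y0+120,x0:x0+160],(800,600),interpolation=2))
E
```

```text
[ 461.5 -319.3  200.6] [-0.8  0.4  1.4  0.   1.3 -2.7]
handle [(0.92, array([274.9,  84.5]), array([ 364.2, -357.6])), (0.83, array([375.5, 252.9]), array([ 508. , -177.8])), (0.76, array([284.7, 160. ]), array([ 438.6, -320.6]))]
bore_top [(0.87, array([380.3, 262.4]), array([ 505.9, -183. ])), (0.58, array([279.1,  84.8]), array([ 365.9, -352.2])), (0.56, array([285.9, 161.3]), array([ 435. , -321.2]))]
lever_tip [(0.98, array([279.6, 227.1]), array([ 509.1, -302.1])), (0.92, array([377. , 198.2]), array([ 442. , -210.6])), (0.7, array([313.5,  45.7]), array([ 312.6, -333.3]))]
0.94 [379.1 235.9  35.6  77.7] 1266
0.81 [290.4  72.2  50.9  52.3] 743
197 114
```

View pics/c3.png

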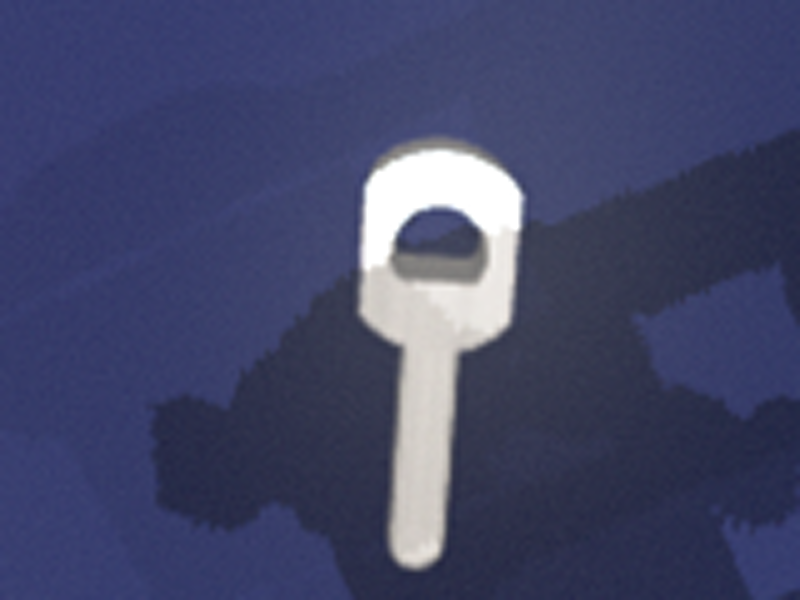

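The close crop shows the larger white lever with its hub centre at about (285,164.5) and its tip at (279.6,228); the D-bore's flat is on the lever's side. This matches the description. The stem crop shows the flat facing the 0 degree mark.

```bash
python3 - <<'E'
from h import *
np.set_printoptions(precision=1,suppress=True)
m=camera_model("wrist")
b=onz("wrist",(285.1,164.6),34,m);t=onz("wrist",(279.6,227.8),16,m)
print(b,t,np.linalg.norm((t-b)[:2]))
print("tri bore",tri([ray("wrist",(285.1,164.6),m),ray("scene",(263,132)),ray("side",(325,302))]))
# flats
for l,r in (((363,190),(524,200)),((360,310),(513,320))):
    p,q=[onz("wrist",(197+a[0]/5,114+a[1]/5),34,m) for a in(l,r)]; print(p,q,(p+q)/2,np.linalg.norm(p-q))
yaw=np.degrees(np.arctan2(*(t-b)[1::-1]));print(yaw)
goto([b[0],b[1],60],yaw+180)
goto([b[0],b[1],26],yaw+180)
E
```

```text
[ 438.2 -321.3   34. ] [ 509.  -302.5   16. ] 73.24770342777562
tri bore (array([ 437.9, -321.5,   33. ]), [0.4, 1.8, 2.0])
[ 431.2 -339.9   34. ] [ 422.7 -309.3   34. ] [ 427.  -324.6   34. ] 31.782516418809752
[ 454.3 -332.7   34. ] [ 446.2 -303.1   34. ] [ 450.2 -317.9   34. ] 30.664118715047007
14.842574733946973
go [ 2.2  0.6 14.1] [-0.   0.   0.1] t 4.7
go [ 2.2  0.6 17.4] [-0.   0.   0.1] t 4.7
```

Emit:
step_arm --commands "1 2.27 0.57 14 0 0 0.072;1 2.27 0.57 14 0 0 0.072;1 2.27 0.57 14 0 0 0.072;1 2.27 0.57 14 0 0 0.072;1 2.27 0.57 14 0 0 0.072;1 2.27 0.57 17.6 0 0 0.072;1 2.27 0.57 17.6 0 0 0.072;1 2.27 0.57 17.6 0 0 0.072;0.2 2.27 0.57 17.6 0 0 0.072;0.2 2.27 0.57 17.6 0 0 0.072;0.2 2.27 0.57 17.6 0 0 0.072;0.2 2.27 0.57 17.6 0 0 0.072;0.2 2.27 0.57 17.6 0 0 0.072;0.2 2.27 0.57 17.6 0 0 0.072;0.2 2.27 0.57 17.6 0 0 0.072;0.2 2.27 0.57 17.6 0 0 0.072" --newtons 60

```text
time_s: 6.03
eef_pos: [437.7, -321.9, 25.3]
ee_rot: [0.0, -0.129, 0.992, 0.0]
force: [-2.1, 5.2, 11.0]
grip_width: 0.204
grip_force: 5.1
```

Emit:
step_arm --commands "0 0 0 0 0 0 0;0 0 0 0 0 0 0;0 0 0 0 0 0 0;0 0 0 0 0 0 0" --newtons 60

```text
time_s: 6.37
eef_pos: [437.9, -322.8, 24.9]
ee_rot: [0.0, -0.129, 0.992, -0.0]
force: [-0.5, 1.3, 6.0]
grip_width: 0.001
grip_force: 3.1
```

```bash
python3 - <<'E'
from h import *
np.set_printoptions(precision=2,suppress=True)
s=sense();print(s["eef_pos"],s["grip_width"],s["grip_force"],s["force"],s["wrist_torque"])
im=capture("wrist"); save("w3.png",im)
save("c4.png",cv2.resize(im[130:340,140:420],(800,600),interpolation=2))
E
```

```text
[ 437.94 -322.76   24.94] 0.0013327130670989973 3.104733435320668 [-0.52  1.28  6.05] [ 0.13 -0.01  0.03]
```

View pics/c4.png

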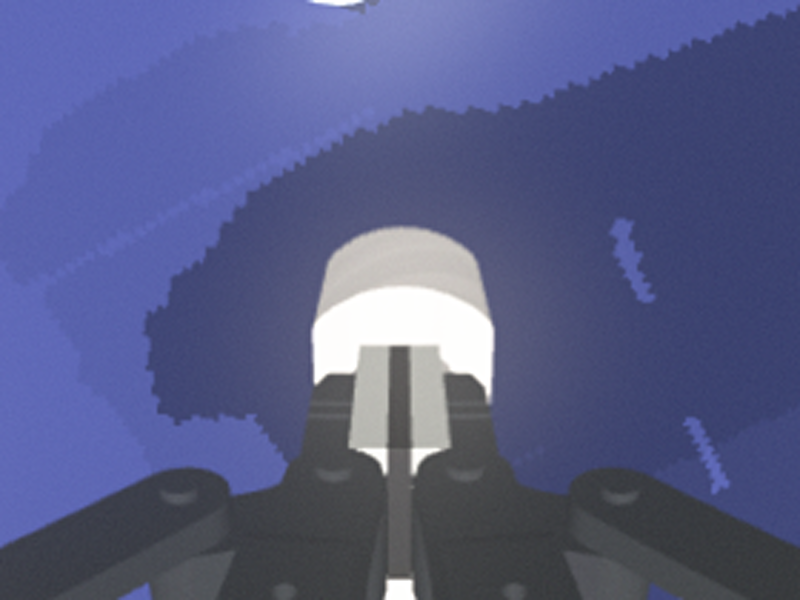

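```bash
python3 - <<'E'
from h import *
np.set_printoptions(precision=2,suppress=True)
s=sense();m=camera_model("wrist");print(m["eye"],s["eef_pos"])
T=R.from_quat(np.roll(s["ee_rot"],-1)).as_matrix()
f=lambda p:((proj("wrist",p,m)-[140,130])*np.array([800/280,600/210])).round()
for n,p in {"tip":[0,0,17],"tip+x":[11,0,17],"tcp":[0,0,0],"tcp+11":[11,0,0],"hubrear z34":[20,0,-9.06],"rear z0":[20,0,24.9],"cornerflat":[13,15,-9],"c2":[13,-15,-9]}.items(): print(n,f(s["eef_pos"]+T@np.array(p,float)))
# where hub rear top edge centre (403,287) and flats corner (313,325),(493,325) lie at z34
for q in ((403,287),(313,327),(493,327),(403,228)):
    px=(140+q[0]*.35,130+q[1]*.35)
    for z in(34,0): print(q,z,T.T@(onz("wrist",px,z,m)-s["eef_pos"]))
E
```

```text
[ 367.29 -340.95  177.53] [ 437.94 -322.79   24.94]
tip [396. 330.]
tip+x [396. 278.]
tcp [396. 367.]
tcp+11 [396. 311.]
hubrear z34 [396. 281.]
rear z0 [396. 222.]
cornerflat [485. 320.]
c2 [306. 320.]
(403, 287) 34 [18.95  1.23 -9.07]
(403, 287) 0 [ 6.19  1.43 24.93]
(313, 327) 34 [ 11.71 -13.88  -9.05]
(313, 327) 0 [ -2.77 -17.25  24.96]
(493, 327) 34 [11.73 16.38 -9.09]
(493, 327) 0 [-2.75 20.18 24.92]
(403, 228) 34 [29.13  1.21 -9.08]
(403, 228) 0 [18.77  1.4  24.93]
```

The fingers have shut above or inside the hub and don't hold its flats, and the handle hasn't moved. I'll lift, open and look again.

Emit:
step_arm --commands "0 0 0 -1 0 0 0;0 0 0 -2 0 0 0;0 0 0 -4 0 0 0;0 0 0 -6 0 0 0;0 0 0 -6 0 0 0"

```text
time_s: 6.83
eef_pos: [438.9, -323.9, 88.7]
ee_rot: [0.002, -0.129, 0.992, -0.003]
force: [0.4, -0.6, 0.6]
grip_width: 0.0
grip_force: 0.0
```

```bash
python3 - <<'E'
from h import *
np.set_printoptions(precision=2,suppress=True)
s=sense();print(s["eef_pos"],s["grip_width"],s["grip_force"],s["force"],s["wrist_torque"])
im=capture("wrist"); save("w4.png",im)
save("c5.png",cv2.resize(im[130:340,140:420],(800,600),interpolation=2))
E
```

```text
[ 438.91 -323.89   88.66] 0.00015954505041268822 0.0 [ 0.37 -0.56  0.61] [ 0.02 -0.   -0.02]
```

View pics/c5.png

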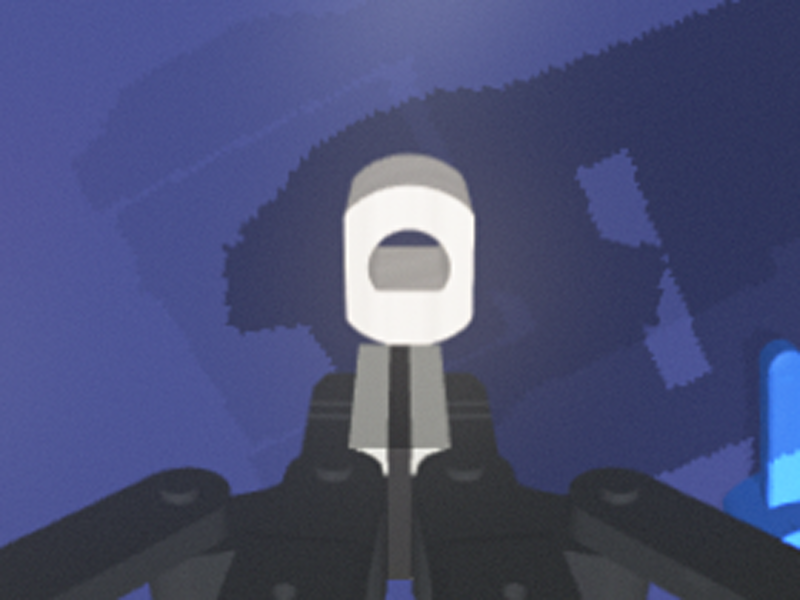

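The image shows the tips standing clear of the hub top, and they look the same in free air. So they sit about 9 mm behind the reported TCP, not 17 mm ahead, and they closed on top of the hub. I'll reopen to about 55 mm and go down in guarded steps.

Emit:
step_arm --commands "0.65 0 0 0 0 0 0;0.65 0 0 0 0 0 0;0.65 0 0 0 0 0 0;0.65 0 0 0 0 0 0;0.65 0 0 0 0 0 0;0.65 0 0 2 0 0 0;0.65 0 0 4 0 0 0;0.65 0 0 6 0 0 0;0.65 0 0 7 0 0 0;0.65 0 0 7 0 0 0;0.65 0 0 7 0 0 0"

```text
time_s: 7.8
eef_pos: [437.7, -322.5, 14.5]
ee_rot: [-0.0, -0.129, 0.992, 0.0]
force: [-0.2, -0.1, 1.2]
grip_width: 0.647
grip_force: 0.0
```

```bash
python3 - <<'E'
from h import *
np.set_printoptions(precision=2,suppress=True)
s=sense();print(s["eef_pos"],s["grip_width"],s["grip_force"],s["force"],s["wrist_torque"])
im=capture("wrist"); save("w5.png",im)
save("c6.png",np.hstack([cv2.resize(im[130:340,140:420],(400,300),interpolation=2),cv2.resize(capture("side")[270:345,275:375],(400,300),interpolation=2)]))
E
```

```text
[ 437.67 -322.52   14.46] 0.646917046749599 0.0 [-0.16 -0.15  1.16] [ 0.01  0.01 -0.01]
```

View pics/c6.png

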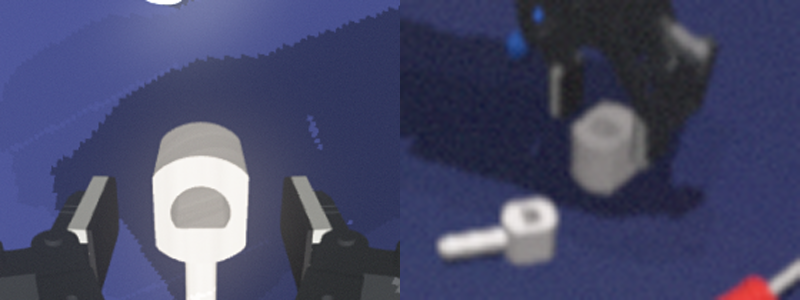

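Right now the fingers straddle the hub, which is at (200,210) in the left half, without touching it. The tips are at about the upper half of the hub, so I'll go 15 mm lower and close.

Emit:
step_arm --commands "0.65 0 0 0.8 0 0 0;0.65 0 0 1.5 0 0 0;0.65 0 0 1.5 0 0 0;0.65 0 0 1.5 0 0 0;0 0 0 1.5 0 0 0;0 0 0 1.5 0 0 0;0 0 0 1.5 0 0 0;0 0 0 1.5 0 0 0;0 0 0 1.5 0 0 0;0 0 0 1.5 0 0 0;0 0 0 1.5 0 0 0" --newtons 60

```text
time_s: 8.82
eef_pos: [437.8, -322.7, -0.3]
ee_rot: [0.0, -0.129, 0.992, -0.0]
force: [-0.6, 0.2, 4.8]
grip_width: 0.341
grip_force: 60.0
```

```bash
python3 - <<'E'
from h import *
goto([438,-322,175],194.8)
goto([560,89,175],179.4)
E
```

```text
go [ -0.04   0.05 -17.53] [-0.001  0.     0.001] t 8.82
go [-22.37  36.65 -17.55] [-0.001  0.     0.27 ] t 8.82
```

Emit:
step_arm --commands "0 0 0 -1 0 0 0;0 0 0 -4 0 0 0;0 0 0 -8 0 0 0;0 0 0 -12 0 0 0;0 0 0 -15 0 0 0;0 0 0 -17.5 0 0 0;0 0 0 -17.5 0 0 0"

```text
time_s: 9.4
eef_pos: [438.8, -323.7, 179.9]
ee_rot: [0.002, -0.129, 0.992, -0.004]
force: [0.0, -0.7, -0.6]
grip_width: 0.342
grip_force: 59.7
```

Emit:
step_arm --commands "0 -1.5 2.4 0 0 0 0;0 -3 4.9 0 0 0 0.05;0 -4.9 8 0 0 0 0.08;0 -6.8 11 0 0 0 0.11;0 -8.6 14 0 0 0 0.14;0 -10.4 17 0 0 0 0.17;0 -12.3 20 0 0 0 0.2;0 -14.1 23 0 0 0 0.23;0 -16 26 0 0 0 0.25;0 -17.8 29 0 0 0 0.27;0 -19.6 32 0 0 0 0.27;0 -21 34.4 0 0 0 0.27;0 -22 36 0 0 0 0.27;0 -22.4 36.6 0 0 0 0.27;0 -22.4 36.6 0 0 0 0.27;0 -22.4 36.6 0 0 0 0.27"

```text
time_s: 10.73
eef_pos: [559.9, 88.1, 173.8]
ee_rot: [-0.001, 0.005, 1.0, -0.0]
force: [0.8, -0.5, -1.8]
grip_width: 0.341
grip_force: 59.8
```

```bash
python3 - <<'E'
from h import *
np.set_printoptions(precision=2,suppress=True)
s=sense();print(s["eef_pos"],s["grip_width"],s["force"],R.from_quat(np.roll(s["ee_rot"],-1)).as_matrix()[:2,0])
T=R.from_quat(np.roll(s["ee_rot"],-1)).as_matrix()
m=camera_model("wrist"); im=capture("wrist"); save("w6.png",im)
f=lambda p:proj("wrist",p,m)
# expected bore_top relative to tool: z ~34-(-0.3)
for l,zz in(("bore_top",s["eef_pos"][2]+34),("stud_tip",139),("seat",95),("lever_tip",s["eef_pos"][2]+14)):
    for r in spot_point("wrist",l)[:2]:
        p=onz("wrist",r["xy"],zz,m);print(l,round(r["score"],2),np.array(r["xy"]),p,T.T@(p-s["eef_pos"]))
for n in("scene","side"):
    capture(n)
    for l in("bore_top","lever_tip","stud_tip"): print(n,l,[(round(r["score"],2),np.array(r["xy"])) for r in spot_point(n,l)[:4]])
print(proj("scene",s["eef_pos"]+[0,0,34]),proj("side",s["eef_pos"]+[0,0,34]))
save("c7.png",cv2.resize(im[60:330,120:440],(711,600),interpolation=2))
E
```

```text
[559.9   88.13 173.79] 0.3410871182026834 [ 0.82 -0.46 -1.8 ] [-1.    0.01]
bore_top 0.89 [ 34.6 153. ] [495.41 -21.33 207.79] [  63.35 -110.16  -33.89]
bore_top 0.62 [280.2 296.8] [561.9   88.91 207.79] [ -1.95   0.79 -34.  ]
stud_tip 0.69 [279.5 235. ] [560.28  88.63 139.  ] [-0.42  0.52 34.79]
seat 0.83 [279.  212.6] [559.52  88.28  95.  ] [ 0.29  0.17 78.79]
lever_tip 0.88 [23.3 99.6] [467.28 -45.8  187.79] [  91.2  -134.92  -13.85]
scene bore_top [(0.69, array([281.8, 121.8])), (0.53, array([260.6, 170.5])), (0.48, array([284.6, 222.3]))]
scene lever_tip [(0.73, array([286.4, 238.2])), (0.57, array([293.4, 116.3])), (0.49, array([258.7, 238.9])), (0.43, array([210.7, 184.8]))]
scene stud_tip [(0.76, array([287.5, 238.2]))]
side bore_top [(0.78, array([318.9, 260.3])), (0.67, array([280.8, 161.7])), (0.65, array([307.7, 326.2]))]
side lever_tip [(0.85, array([302.9, 281.6])), (0.68, array([302.7, 161.2])), (0.63, array([285.7, 331.2]))]
side stud_tip [(0.95, array([280. , 180.2])), (0.7, array([280.7, 221.6]))]
[287.44 225.34] [280.94 161.17]
```

View pics/c7.png

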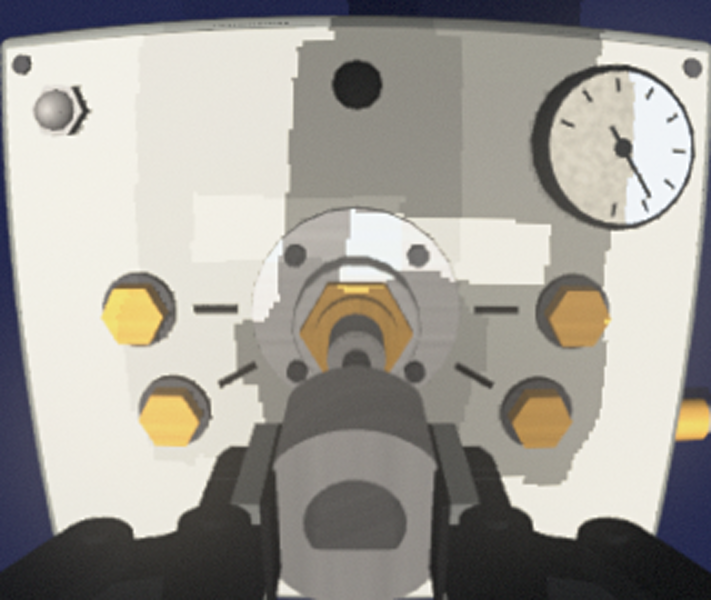

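The hub is held over the valve, with its bore mouth at pixel (279.8,295.4) and the stud and gland centred near column 280.2. The panel looks level and square to the tool.

```bash
python3 - <<'E'
from h import *
np.set_printoptions(precision=2,suppress=True)
s=sense();T=R.from_quat(np.roll(s["ee_rot"],-1)).as_matrix();m=camera_model("wrist");z=s["eef_pos"][2]
p=onz("wrist",(279.8,295.4),z+34.2,m);print("bore",p,T.T@(p-s["eef_pos"]))
for q,h in(((356.5,208),55),((354,207),82)):pass
# gland hex rear edge / collar rear: collar bonnet 46 dia top z=82: rear top (357,257)
for (c,r),h,rad in (((356.5,257),82,23),((356,314),117,9),((357,283),89,17)):
    q=onz("wrist",(120+c/2.222,60+r/2.222),h,m);print(h,q,q[:2]+[rad,0])
for c,r,h in((170.5/1,309/1,55),):pass
a=onz("wrist",(120+215/2.222,60+309/2.222),55,m);b=onz("wrist",(120+496/2.222,60+310/2.222),55,m);print("marks +-90",a,b,(a+b)/2,np.degrees(np.arctan2(*(b-a)[:2])))
goto([559.9,88.3,130],179.6)
E
```

```text
bore [561.42  89.31 208.49] [ -1.13   0.62 -34.2 ]
82 [534.62  90.23  82.  ] [557.62  90.23]
117 [545.35  89.86 117.  ] [554.35  89.86]
89 [542.22  90.3   89.  ] [559.22  90.3 ]
marks +-90 [559.79  34.27  55.  ] [561.31 145.17  55.  ] [560.55  89.72  55.  ] 0.7891052123291994
go [ 0.04 -0.04  4.43] [-0. -0. -0.] t 11.38
```

Emit:
step_arm --commands "0 0.12 0.03 1 0 0 0;0 0.12 0.03 2 0 0 0;0 0.12 0.03 3 0 0 0;0 0.12 0.03 4 0 0 0;0 0.12 0.03 4.8 0 0 0;0 0.12 0.03 5.2 0 0 0;0 0.12 0.03 5.5 0 0 0;0 0.12 0.03 5.6 0 0 0;0 0.12 0.03 5.7 0 0 0;0 0.12 0.03 5.8 0 0 0;0 0.12 0.03 5.8 0 0 0"

```text
time_s: 12.3
eef_pos: [559.2, 89.0, 116.4]
ee_rot: [0.0, 0.005, 1.0, -0.0]
force: [-0.2, 0.2, -2.0]
grip_width: 0.337
grip_force: 59.8
```

```bash
python3 - <<'E'
from h import *
np.set_printoptions(precision=2,suppress=True)
s=sense();print(s["eef_pos"],s["grip_width"],s["force"],s["wrist_torque"])
E
```

```text
[559.2   89.04 116.44] 0.3372583955746257 [-0.24  0.2  -2.  ] [ 0.04 -0.01 -0.01]
```

Emit:
step_arm --commands "0 0 0 0.1 0 0 0;0 0 0 0.2 0 0 0;0 0 0 0.3 0 0 0;0 0 0 0.4 0 0 0;0 0 0 0.5 0 0 0;0 0 0 0.5 0 0 0"

```text
time_s: 12.8
eef_pos: [559.0, 89.1, 111.1]
ee_rot: [-0.0, 0.005, 1.0, 0.0]
force: [-0.3, 0.8, -2.0]
grip_width: 0.339
grip_force: 59.8
```

It went in with no resistance, so I'll keep going down to the seat.

Emit:
step_arm --commands "0 0 0 0.3 0 0 0;0 0 0 0.6 0 0 0;0 0 0 0.9 0 0 0;0 0 0 1.1 0 0 0;0 0 0 1.3 0 0 0;0 0 0 1.4 0 0 0;0 0 0 1.5 0 0 0;0 0 0 1.6 0 0 0;0 0 0 1.6 0 0 0"

```text
time_s: 13.55
eef_pos: [559.1, 89.0, 95.2]
ee_rot: [-0.0, 0.005, 1.0, -0.0]
force: [0.1, -1.0, -2.0]
grip_width: 0.341
grip_force: 59.8
```

Emit:
step_arm --commands "0 0 0 0.1 0 0 0;0 0 0 0.15 0 0 0;0 0 0 0.2 0 0 0;0 0 0 0.2 0 0 0"

```text
time_s: 13.88
eef_pos: [559.2, 89.1, 94.7]
ee_rot: [0.0, 0.005, 1.0, -0.0]
force: [-4.6, -0.3, 10.4]
grip_width: 0.341
grip_force: 61.4
```

It's seated, with 10 N at the expected height. I'll swing from 0 to 30 degrees, running about 6 degrees over to take up the play, then back.

Emit:
step_arm --commands "0 0 0 -0.05 0 0 -0.05;0 -0.01 -0.01 -0.05 0 0 -0.1;0 -0.01 -0.01 -0.05 0 0 -0.16;0 -0.02 -0.02 -0.05 0 0 -0.22;0 -0.02 -0.02 -0.05 0 0 -0.28;0 -0.03 -0.03 -0.05 0 0 -0.34;0 -0.03 -0.03 -0.05 0 0 -0.4;0 -0.04 -0.04 -0.05 0 0 -0.46;0 -0.04 -0.04 -0.05 0 0 -0.52;0 -0.04 -0.04 -0.05 0 0 -0.57;0 -0.04 -0.04 -0.05 0 0 -0.61;0 -0.04 -0.04 -0.05 0 0 -0.63;0 -0.04 -0.04 -0.05 0 0 -0.63"

```text
time_s: 14.97
eef_pos: [559.7, 88.8, 94.7]
ee_rot: [0.001, -0.305, 0.952, 0.0]
force: [-3.0, 0.3, 5.3]
grip_width: 0.342
grip_force: 60.7
```

```bash
python3 - <<'E'
from h import *
np.set_printoptions(precision=3,suppress=True)
s=sense();print(s["eef_pos"],s["grip_width"],s["force"],s["wrist_torque"]);T=R.from_quat(np.roll(s["ee_rot"],-1)).as_matrix();print(np.degrees(np.arctan2(T[1,0],T[0,0])))
E
```

```text
[559.746  88.797  94.735] 0.3418176042273905 [-2.982  0.332  5.283] [ 0.11   0.428 -0.378]
-144.50726418644766
```

Emit:
step_arm --commands "0 0 0 0 0 0 0.05;0 0 0 0 0 0 0.106;0 0 0 0 0 0 0.106;0 0 0 0 0 0 0.106"

```text
time_s: 15.3
eef_pos: [559.8, 88.8, 94.7]
ee_rot: [0.001, -0.254, 0.967, -0.0]
force: [-1.7, -0.0, 6.5]
grip_width: 0.337
grip_force: 60.6
```

```bash
python3 - <<'E'
from h import *
np.set_printoptions(precision=3,suppress=True)
s=sense();print(s["eef_pos"],s["grip_width"],s["force"],s["wrist_torque"]);T=R.from_quat(np.roll(s["ee_rot"],-1)).as_matrix();print(np.degrees(np.arctan2(T[1,0],T[0,0])))
E
```

```text
[559.775  88.769  94.723] 0.3369971690213996 [-1.681 -0.037  6.469] [ 0.087  0.397 -0.061]
-150.60884637700974
```

Emit:
step_arm --commands "0.45 0 0 -0.04 0 0 0;0.65 0 0 -0.04 0 0 0;0.65 0 0 -0.04 0 0 0;0.65 0 0 -0.04 0 0 0;0.65 0 0 -1 0 0 0;0.65 0 0 -3 0 0 0;0.65 0 0 -6 0 0 0;0.65 0 0 -9 0 0 0;0.65 0 0 -12 0 0 0;0.65 -2 0 -14 0 0 0;0.65 -4 0 -14 0 0 0;0.65 -4 0 -14 0 0 0;0.65 -4 0 -14 0 0 0"

```text
time_s: 16.38
eef_pos: [594.4, 108.5, 233.9]
ee_rot: [-0.0, -0.254, 0.967, -0.0]
force: [-0.1, -0.5, 0.7]
grip_width: 0.645
grip_force: 0.0
```

```bash
python3 - <<'E'
from h import *
np.set_printoptions(precision=2,suppress=True)
s=sense();print(s["eef_pos"],s["force"],s["time_s"])
m=camera_model("wrist"); im=capture("wrist"); save("w7.png",im)
for l,z in(("bore_top",129),("lever_tip",109),("coupling",55),("stud_tip",139),("panel",55),("handle",95)):
    print(l,[(round(r["score"],2),np.array(r["xy"]),onz("wrist",r["xy"],z,m)) for r in spot_point("wrist",l)[:2]])
x,y=proj("wrist",[575,98,100],m).astype(int);x0,y0=max(x-80,0),max(y-60,0);print(x0,y0)
sd=capture("side")
save("c8.png",np.hstack([cv2.resize(im[y0:y0+120,x0:x0+160],(480,360),interpolation=2),cv2.resize(sd[150:240,240:320],(320,360),interpolation=2)]))
E
```

```text
[594.41 108.49 233.9 ] [-0.11 -0.47  0.68] 16.3833
bore_top [(0.82, array([103.5,   6.4]), array([ 513.55, -112.7 ,  129.  ])), (0.71, array([282.8, 152.6]), array([556.44,  90.69, 129.  ]))]
lever_tip [(0.77, array([280.8, 234.1]), array([623.96, 127.24, 109.  ]))]
coupling [(0.68, array([277.4, 225.2]), array([634.89, 129.48,  55.  ]))]
stud_tip [(0.88, array([277.7, 156.9]), array([560.26,  88.26, 139.  ]))]
panel [(0.59, array([279., 143.]), array([557.08,  87.51,  55.  ])), (0.3, array([ 44.3, 100.8]), array([ 639.07, -192.68,   55.  ]))]
handle [(0.85, array([118.1,  14.5]), array([ 513.46, -115.56,   95.  ])), (0.81, array([280., 152.]), array([560.58,  90.56,  95.  ]))]
199 110
```

View pics/c8.png

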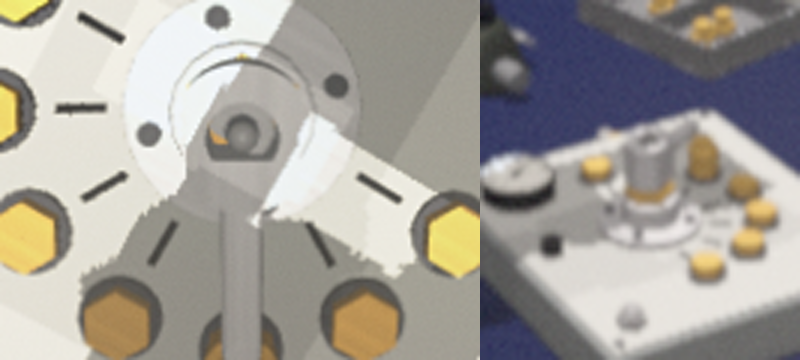

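The lever lies straight between the 0 and 60 degree marks and points at the coupling at (242,350) in the crop, with the hub down on the gland and the gripper clear. The hub seated at 95 mm, as it should, so I'm handing in.

```bash
python3 -c "
from rig import *
print(finish_job())"
```

```text
the job is handed in; nothing more can be done
None
```

The handle is back on the valve stem and fully home, the lever was swung round to the tall coupling's outlet (30 degrees) and released there, and the job is handed in; I judged the click from the low turning torque and the final picture, and the first grasp closed on top of the hub without moving the handle.

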